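# Tip the hold-down weights out of the flap caddy into the dish

### The job

Pick up the flap caddy by its grip plate, hold its mouth low over the open glass dish on the black stage plate and tip it nose-down just far enough (never beyond 60 degrees) that the flap swings open and all three steel weights slide out into the dish. Then stand the caddy upright again on its rubber mat, in the middle and lengthwise as it stood, with its flap shut. Leave the dish where it is and do not disturb the other things on the bench.

Things in the scene. Friction and masses are not known exactly. Their poses are not given: they have to be found in the camera images.
- caddy_grip (a point): Centre of the upright black grip plate on top of the flap caddy (46 long x 12 thick x 50 high mm, thin along the caddy's y; it rises from the caddy's roof, 26 mm of it above this point and 24 mm below down to the roof collar). The caddy is a loose bare-aluminium oblong box, 120 long (its x) x 36 wide (its y) x 44 mm high, about 0.27 kg, this point 70 mm above its underside and over its middle. Axes are the caddy's: z up when it stands, -x points out of its mouth, y across.
- caddy_lip (a point): Middle of the lower edge of the caddy's mouth, over which the weights slide: 60 mm in -x from the middle of the caddy, 5 mm above its underside (65 mm below caddy_grip). Axes are the caddy's. The mouth is the whole end of the box (28 wide x 35 high mm inside).
- flap (a joint): Angle of the 36 x 36 mm thin steel flap that hangs over the caddy's mouth from a free hinge along the top edge of the mouth; 0 = shut, grows as its lower edge swings out to -x, up to 1.5. It hangs by its weight with a faint closing spring, so it opens by nearly the angle the caddy is tipped nose-down, and shuts by itself when the caddy is upright; when tipped, its lower edge hangs up to about 8 mm below the lip and some 25 mm ahead of it.
- weight1_center (a point): Centre of the foremost steel weight: a plain disc 20 mm across, 8 mm thick, 20 g. The three lie flat in single file inside the caddy at the start. They begin to slide on its polished floor at roughly 12 to 20 degrees of tilt; at 40 degrees all slide out.
- weight2_center (a point): Centre of the middle steel weight: a plain disc 20 mm across, 8 mm thick, 20 g. The three lie flat in single file inside the caddy at the start. They begin to slide on its polished floor at roughly 12 to 20 degrees of tilt; at 40 degrees all slide out.
- weight3_center (a point): Centre of the rearmost steel weight: a plain disc 20 mm across, 8 mm thick, 20 g. The three lie flat in single file inside the caddy at the start. They begin to slide on its polished floor at roughly 12 to 20 degrees of tilt; at 40 degrees all slide out.
- dish_center (a point): Centre (half-way up) of the open round glass dish, loose, 110 mm outside, 104 mm inside, 30 mm high, floor 4 mm thick, 0.16 kg; z up. It stands at the middle of a fixed black square stage plate, 170 x 170 x 25 mm, with a round steel insert; its rim is 15 mm above this point, 55 mm above the bench.
- mat: Fixed black rubber mat, 180 (its x) x 100 (its y) x 3 mm, on which the caddy stands at the start; origin at the centre of its underside on the bench. The caddy stands at its middle with its length along the mat's x.
- objective: Loose bystander: stepped metal lens barrel, 28 mm across, 42 mm high, standing on a corner of the stage plate about 93 mm from the dish's centre; origin under its centre.
- vial: Loose bystander: little glass vial with white cap, 22 mm across, 45 mm high, standing beside the mat, about 75 mm from the middle of it; origin under its centre.
- lidded_dish: Loose bystander: small closed white dish, 58 mm across, 16 mm high; origin under its centre.
- jar: Loose bystander: squat amber jar, 48 mm across, 55 mm high; origin under its centre.
- bottle: Loose bystander: amber bottle with black cap, 56 mm across, 120 mm high; origin under its centre.
- slide_box: Loose bystander: white oblong box with no handle, 100 x 40 x 32 mm; origin under its centre.
- driver: Loose bystander: screwdriver with black handle lying on the bench, 150 mm long; origin in its length.
Things that resemble listed ones, but are neither listed nor needed, are in the scene too. What is shaped like the part that bears caddy_grip but green or purple is not meant.

How it is judged:
By the outcome, as a careful person would: the job done as asked, in the order asked, and still so for the second after the job is handed in, with the robot touching nothing.
It also fails if it takes over 51 s, if anything falls off the work surface, if the arm or the gripper's body presses on something with over 40 N, if the wrist force passes 120 N, or if a joint passes its speed limit or range.

### The arm

A 7-joint arm with a two-finger parallel gripper is mounted at the origin on the work surface. World frame = base frame: x ahead of the robot, y to its left, z up, the work surface at z = 0. Lengths are in m, angles in rad, forces in N, time in s.
With the tool pointing down it reaches from about 0.425 to 0.95 m from the base axis. Payload 4.7 kg.
Tool frame: the origin (TCP) lies between the finger pads; the fingertips stand 25 mm ahead of it and the grasp point (between the pads) lies 6 mm ahead of it; x points along the fingers, z is the direction in which the jaws open and shut, and the axes are right-handed (so a half turn about x gives the same grasp; the last joint's range is limited). The gripper opens to 85 mm and grips with 20 to 120 N. Pads are 22 mm wide; open, the fingers measure 114 mm over their backs; the gripper's body (76 mm by 85 mm) begins 54 mm behind the grasp point. The pads swing forward as they close: fully open they stand 13 mm farther back than shut.
Start: joints at [-1.265, 0.469, -0.049, 1.532, 0.024, 1.141, -0.082], TCP at [0.222, 0.638, 0.256] pointing down, gripper open.
Joint ranges: [-2.59, 2.59], [-0.33, 1.99], [-1.39, 1.29], [0.1, 2.45], [-1.04, 4.18], [0.21, 1.99], [-2.66, 2.66]. Speed limits (rad/s): [2.57, 2.57, 3.14, 3.14, 3.14, 3.14, 3.14].

### API

Orientations are given as a 3x3 rotation matrix whose columns are the frame's x, y, z axes.
In Python, from rig import * gives the robot as it stands. Calls block until the motion is done:
- movep(position, orientation): joint-space move of the TCP to a pose.
- move_l(position, attitude=None, feed=0.15, until_force=None): straight line of the TCP; attitude=None keeps the orientation; feed is the mean speed in m/s. With until_force (N) it stops when the force on the tool has changed by that much, and returns True; else False.
- move_joints(angles): joint-space move.
- command_gripper(opening, newtons=None): finger opening in m; newtons is the grip in N (None keeps the last); returns when the fingers have stopped.
- sleep(seconds).
- inverse_kinematics(position, orientation): joint angles nearest the present ones, or None.
- sense(): the state.
- camera(name): name is "scene" or "side" or "wrist"; returns (picture, depth): 480x640x3 uint8, red, green, blue; 480x640 float32, m along the optical axis (not along the pixel's ray), 0 where there is no reading.
- camera_params(name): a dict with "K" (3x3 intrinsics, pixels), "dist" ([k1, k2, p1, p2, k3] as OpenCV has them; the pictures are not rectified), "position" and "rotation" of the camera in the world; the wrist camera has in their place "tool_from_camera" (4x4, takes a point from camera to tool coordinates, whose origin is the TCP and whose axes are the tool frame's). Camera axes: x right, y down, z forward; pixel columns grow to the right and rows downward; lengths in m; the calibration is good to about 2 mm. A picture is of the moment at which its call begins: read the wrist's pose just before it. camera_params takes no time and is no camera call.
A pose or a line that the arm cannot do raises Unreachable and nothing moves.
- finish_job(): hands the job in, once; it reports no verdict.
The state is a dict: "time_s": time; "joint_pos": joint angles; "qd": joint speeds; "joint_efforts": joint torques, N m; "position": TCP position; "tcp_rot": TCP orientation; "wrist_force": force on the tool from outside, world axes, zero at the start; "ft_torque": the same for the moment, N m; "finger_gap": finger opening in m.
Only numpy, scipy, OpenCV 4.12 (cv2) and the standard library are available. Lean on these libraries where they do the work, as an engineer would, in place of code of your own. Each camera call takes 0.05 s, during which the arm holds its last target.

## Working session

There is one attempt and no reset: what is moved stays moved. The work goes in short steps, each a Python script; the robot and the scene stay as the last script left them, time stands still between calls to the robot, and variables do not carry over. Pictures are saved under pics/ and viewed, and the job is handed in when it is done.

```bash
mkdir -p pics; cat > h.py <<'E'
from rig import *
import numpy as np, cv2
def grab(n):
    s=sense(); im,d=camera(n); p=camera_params(n); return s,im,d,p
def save(n,im): cv2.imwrite('pics/'+n+'.png',cv2.cvtColor(im,cv2.COLOR_RGB2BGR))
def campose(p,s):
    if 'position' in p: return np.array(p['rotation']),np.array(p['position'])
    T=np.array(p['tool_from_camera']); R=np.array(s['tcp_rot']); return R@T[:3,:3], R@T[:3,3]+np.array(s['position'])
def ray(p,s,uv):
    R,t=campose(p,s); uv=np.array(uv,float).reshape(-1,1,2)
    n=cv2.undistortPoints(uv,np.array(p['K']),np.array(p['dist'])).reshape(-1,2)
    return t,np.c_[n,np.ones(len(n))]@R.T
def onz(p,s,uv,z):
    t,d=ray(p,s,uv); return t+d*((z-t[2])/d[:,2])[:,None]
def cloud(p,s,dep):
    v,u=np.nonzero(dep>0); t,d=ray(p,s,np.c_[u,v]); return np.c_[u,v],t+d*dep[v,u][:,None]
E
python3 - <<'E'
from h import *
for n in ['scene','side','wrist']:
    s,im,d,p=grab(n); save(n+'0',im); np.savez('pics/'+n+'0.npz',im=im,d=d); print(n,campose(p,s),(d>0).mean())
print(sense()['time_s'],sense()['tcp_rot'])
E
```

```text
scene (array([[ 0.10619879,  0.56141384, -0.82069259],
       [ 0.99432859, -0.06468919,  0.08441538],
       [-0.00569798, -0.82500292, -0.56509975]]), array([ 1.62515296, -0.11124343,  0.86658567])) 0.996005859375
side (array([[ 0.90375068, -0.2004431 ,  0.37822912],
       [-0.42766807, -0.46056888,  0.77780224],
       [ 0.01829547, -0.86469583, -0.50196255]]), array([ 0.07783078, -0.8172632 ,  0.62351101])) 0.9960904947916667
wrist (array([[ 0.32907847,  0.90469537,  0.27061716],
       [ 0.94430049, -0.3146722 , -0.09632233],
       [-0.00198666,  0.28724152, -0.95785613]]), array([0.15372985, 0.6611294 , 0.37256783])) 0.996005859375
0.15 [[-4.38299448e-04 -9.44466788e-01  3.28606594e-01]
 [-1.41874538e-03  3.28606883e-01  9.44465724e-01]
 [-9.99998898e-01 -5.22502809e-05 -1.48398610e-03]]
```

View pics/scene0.png

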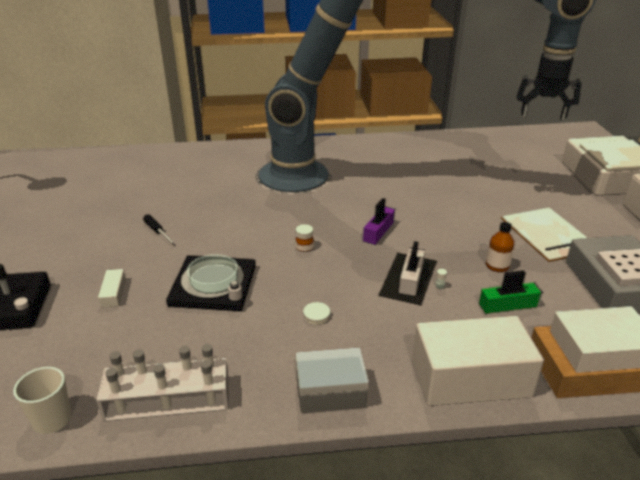

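View pics/side0.png

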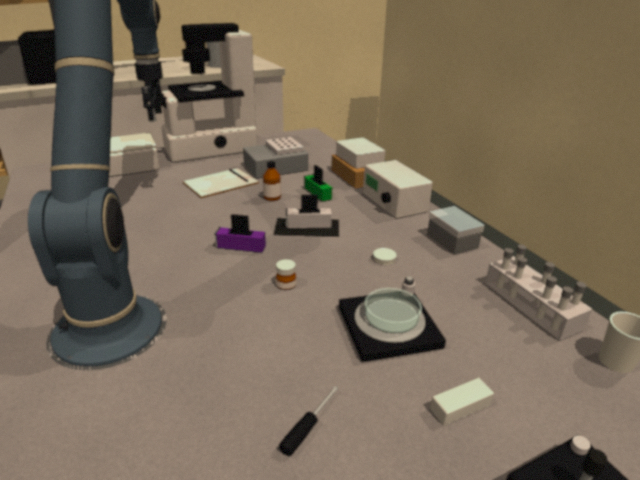

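View pics/wrist0.png

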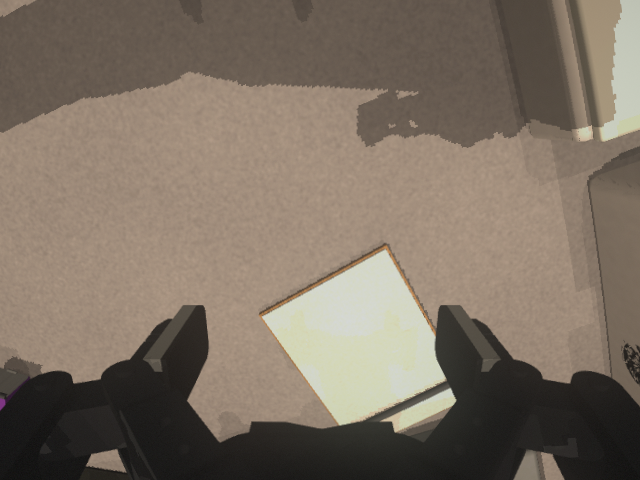

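Three things carry a black grip plate: purple (379,222), bare metal on a black mat (411,270) and green (510,294) in the scene picture. The bare metal one on the mat fits the description. I'll confirm it in an enlarged crop and make rough fixes.

```bash
python3 - <<'E'
from h import *
a=np.load('pics/scene0.npz');b=np.load('pics/side0.npz')
c=cv2.resize(a['im'][225:315,360:460],(400,360),interpolation=cv2.INTER_CUBIC)
e=cv2.resize(b['im'][180:250,265:355],(400,311),interpolation=cv2.INTER_CUBIC)
e=np.vstack([e,np.zeros((49,400,3),np.uint8)])
save('crop0',np.hstack([c,e]))
s=sense()
for n,dat in (('scene',a),('side',b)):
    p=camera_params(n); uv,P=cloud(p,s,dat['d'])
    im=dat['im'][uv[:,1],uv[:,0]].astype(int)
    np.savez('pics/%s_c.npz'%n,P=P,im=im,uv=uv)
p=camera_params('scene')
for nm,uv,z in [('matcorners',[(398,254),(437,261),(419,302),(380,293)],.003),('dish',[(213,270)],.055),('vial',[(442,278)],.02),('obj',[(235,288)],.045),('purple',[(379,222)],.04),('green',[(510,294)],.04),('bottle',[(501,250)],.06),('jar',[(304,238)],.03),('lid',[(317,314)],.01)]:
    print(nm,onz(p,s,uv,z).round(3).tolist())
# plate stage corners
print(onz(p,s,[(187,257),(256,260),(247,303),(169,303)],.025).round(3).tolist())
E
```

```text
matcorners [[0.446, 0.225, 0.003], [0.486, 0.312, 0.003], [0.632, 0.23, 0.003], [0.591, 0.15, 0.003]]
dish [[0.53, -0.222, 0.055]]
vial [[0.574, 0.297, 0.02]]
obj [[0.588, -0.174, 0.045]]
purple [[0.352, 0.194, 0.04]]
green [[0.669, 0.416, 0.04]]
bottle [[0.535, 0.443, 0.06]]
jar [[0.389, -0.003, 0.03]]
lid [[0.654, -0.001, 0.01]]
[[0.43, -0.29, 0.025], [0.462, -0.126, 0.025], [0.618, -0.15, 0.025], [0.599, -0.318, 0.025]]
```

View pics/crop0.png

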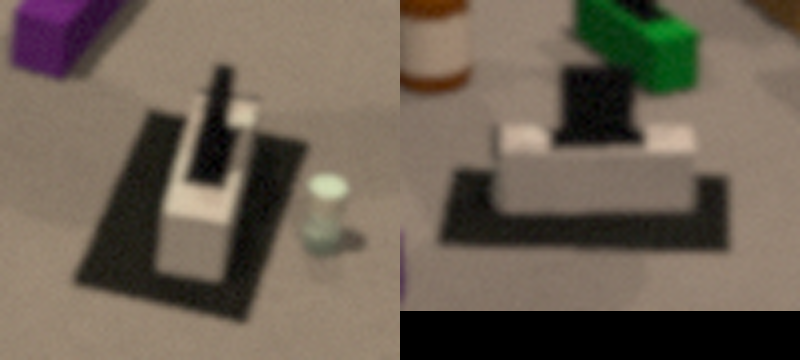

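The crop confirms the bare-metal caddy on the black mat, with the vial beside it at scene (442,278). The flap end looks like the robot-side one. Next I'll look with the wrist camera, and check the IK first.

```bash
python3 - <<'E'
from h import *
p=camera_params('wrist');print(np.round(p['tool_from_camera'],3).tolist(),np.round(p['K'],1).tolist())
T=np.array(p['tool_from_camera'])
a=np.arctan2(-.08,.146)
xc=np.array([np.cos(a),np.sin(a),0]); yc=np.array([-xc[1],xc[0],0])
for sg in (1,-1):
    x=np.array([0,0,-1.]); z=sg*yc; y=np.cross(z,x); R=np.c_[x,y,z]
    for nm,tgt in (('caddy',[.54,.229,.05]),('dish',[.53,-.222,.05])):
        tgt=np.array(tgt)
        d=R@T[:3,2]; c=tgt-d*0.33; pos=c-R@T[:3,3]
        print(sg,nm,pos.round(3),inverse_kinematics(pos,R), 'grasp',inverse_kinematics([tgt[0],tgt[1],.2],R))
E
```

```text
[[0.0, -0.287, 0.958, -0.117], [-0.001, -0.958, -0.287, 0.072], [1.0, -0.0, -0.0, 0.0], [0.0, 0.0, 0.0, 1.0]] [[393.1, 0.0, 321.3], [0.0, 393.1, 239.1], [0.0, 0.0, 1.0]]
1 caddy [0.52  0.24  0.249] [-0.6418496   0.30777109  0.17077215  1.80001409 -0.0597736   1.0387943
  0.62092238] grasp [-0.60740536  0.38024019  0.17385516  1.82006524 -0.0791242   0.94797873
  0.67000643]
1 dish [ 0.51  -0.211  0.249] [-0.37488621  0.36436911  0.89296308  1.87436846 -0.32462845  1.05576406
  1.7184925 ] grasp [-0.26501681  0.44713545  0.78674019  1.87238881 -0.37830401  0.97714784
  1.75836751]
-1 caddy [0.56  0.218 0.249] [-1.20393299  0.56130953  1.1161068   1.76780675 -0.54747414  1.16477502
 -1.99259449] grasp [-1.23854497  0.60798599  1.11486896  1.85307112 -0.62008638  1.08130547
 -1.95445009]
-1 dish [ 0.55  -0.233  0.249] [-0.4371972   0.55355078  1.11644848  1.77653361 -0.54137623  1.15967497
 -1.22384358] grasp [-0.45567248  0.58453507  1.1159492   1.88074886 -0.60276949  1.06415375
 -1.16499784]
```

```bash
python3 - <<'E'
from h import *
a=np.arctan2(-.08,.146)
xc=np.array([np.cos(a),np.sin(a),0]); yc=np.array([-xc[1],xc[0],0])
x=np.array([0,0,-1.]); z=yc; y=np.cross(z,x); R=np.c_[x,y,z]
movep([.52,.24,.27],R)
s,im,d,p=grab('wrist'); save('w1',im); np.savez('pics/w1.npz',im=im,d=d); import pickle; pickle.dump((s,im,d,p),open('w1.pkl','wb'))
print(s['time_s'],s['position'],s['joint_pos'])
E
```

```text
1.9583 [0.51939113 0.24171374 0.26986997] [-0.64651633  0.28896965  0.17198923  1.77431816 -0.05604056  1.08307905
  0.61706644]
```

View pics/w1.png

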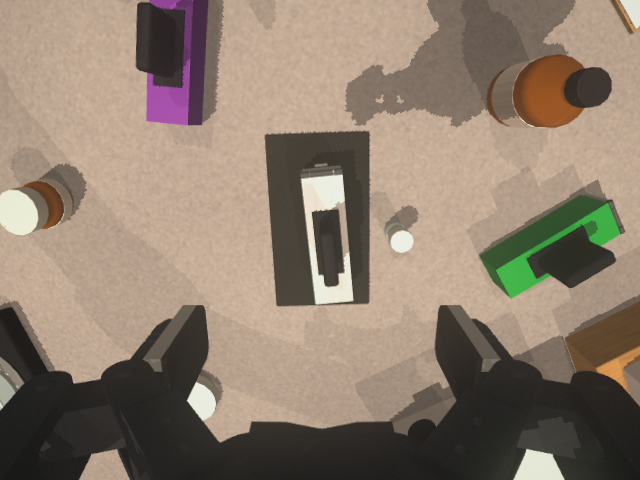

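The wrist picture shows the caddy on the mat with its flap and hinge at (321,170), the end facing the robot. Plate is at (328,245), vial at (401,238). Now the fine measurement.

```bash
python3 - <<'E'
from h import *
import pickle
s,im,d,p=pickle.load(open('w1.pkl','rb'))
print([round(float(d[v,u]),3) for v,u in((200,290),(200,315),(290,330),(185,330),(280,330))])
uv,P=cloud(p,s,d)
w=(uv[:,0]>240)&(uv[:,0]<385)&(uv[:,1]>120)&(uv[:,1]<315)
c=im[uv[:,1],uv[:,0]].astype(int); V=c.max(1)
def rect(m,name,pixz):
    M=np.zeros(im.shape[:2],np.uint8); M[uv[m,1],uv[m,0]]=255
    n,l,st,_=cv2.connectedComponentsWithStats(M); k=1+st[1:,4].argmax()
    vv,uu=np.nonzero(l==k); Q=onz(p,s,np.c_[uu,vv],pixz)
    r=cv2.minAreaRect((Q[:,:2]*1000).astype(np.float32)); b=cv2.boxPoints(r)
    print(name,r,b.round(1).tolist()); return
matm=w&(P[:,2]<.012)&(V<110)
rect(matm|(w&(P[:,2]>.012)&(uv[:,1]<295)&(uv[:,1]>150)),'mat',.003)
roof=w&(P[:,2]>.036)&(P[:,2]<.056)
rect(roof,'roofish',.047)
rect(w&(P[:,2]>.088),'plate top',.099)
for z0,z1 in((.036,.056),(.085,.11)):
    m=w&(P[:,2]>z0)&(P[:,2]<z1); print(z0,np.median(P[m],0),P[m].min(0),P[m].max(0),m.sum())
big=cv2.resize(im[120:320,240:430],(760,800)[:2],interpolation=cv2.INTER_CUBIC)
save('w1c',cv2.resize(im[125:315,250:430],(560,590),interpolation=cv2.INTER_CUBIC))
E
```

```text
[0.39, 0.345, 0.369, 0.34, 0.312]
mat ((541.9932861328125, 228.03514099121094), (99.43244171142578, 179.22894287109375), 63.2546272277832) [[439.6000061035156, 224.0], [599.5999755859375, 143.3000030517578], [644.4000244140625, 232.10000610351562], [484.29998779296875, 312.79998779296875]]
roofish ((548.8617553710938, 232.77212524414062), (36.04084777832031, 125.95830535888672), 67.13761138916016) [[483.79998779296875, 240.60000610351562], [599.9000244140625, 191.6999969482422], [613.9000244140625, 224.89999389648438], [497.79998779296875, 273.79998779296875]]
plate top ((549.0053100585938, 232.7808380126953), (11.772178649902344, 46.53102111816406), 67.18087768554688) [[525.2999877929688, 236.39999389648438], [568.2000122070312, 218.3000030517578], [572.7000122070312, 229.1999969482422], [529.7999877929688, 247.1999969482422]]
0.036 [0.53472221 0.23794957 0.04715173] [0.48448997 0.19260707 0.03628504] [0.61362154 0.27315591 0.05599138] 4322
0.085 [0.54896151 0.23267818 0.09639868] [0.52878595 0.2187596  0.08507867] [0.57297378 0.24509864 0.0988462 ] 855
```

View pics/w1c.png

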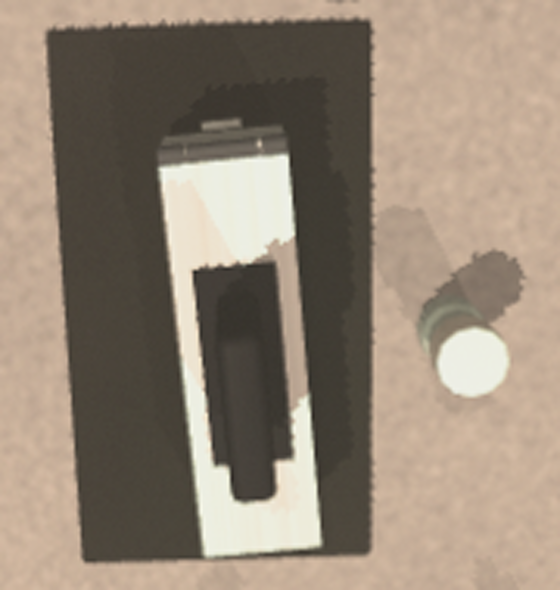

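The plate and roof agree: caddy centre is at (0.549, 0.233) with yaw -22.8°. The mat centre is at (0.542, 0.228) with yaw -26.7°. Next I'll look at the dish and scan which headings allow tipping there.

```bash
cat >> h.py <<'E'
def Rc(phi,th):
    x=np.array([np.cos(phi)*np.cos(th),np.sin(phi)*np.cos(th),np.sin(th)])
    y=np.array([-np.sin(phi),np.cos(phi),0]); return np.c_[x,y,np.cross(x,y)]
def tool(R,sg=1):
    x=-R[:,2]; z=sg*R[:,1]; return np.c_[x,np.cross(z,x),z]
LIP=np.array([-.060,0,-.065])
def pose_lip(lip,phi,th,sg=1,tcp_off=np.array([0,0,.006])):
    R=Rc(phi,th); return np.array(lip)-R@LIP+R@tcp_off, tool(R,sg)
def pose_grip(g,phi,th=0,sg=1,tcp_off=np.array([0,0,.006])):
    R=Rc(phi,th); return np.array(g)+R@tcp_off, tool(R,sg)
E
python3 - <<'E'
from h import *
dc=np.array([.53,-.222,0])
lo=np.array([-2.59,-.33,-1.39,.1,-1.04,.21,-2.66]);hi=np.array([2.59,1.99,1.29,2.45,4.18,1.99,2.66])
for sg in(1,-1):
  for ph in range(-180,180,15):
    phi=np.radians(ph); m=-np.array([np.cos(phi),np.sin(phi),0]); out=[]
    for th in (0,20,40,50):
        lip=dc-.022*m+[0,0,.07]
        q=inverse_kinematics(*pose_lip(lip,phi,np.radians(th),sg))
        if q is None: break
        out.append(np.array(q))
    else:
        o=np.array(out); print(sg,ph,'marg',np.minimum(o-lo,hi-o).min().round(2),'step',np.abs(np.diff(o,axis=0)).max().round(2),o[0].round(2),o[-1].round(2))
T=np.array(camera_params('wrist')['tool_from_camera'])
R=tool(Rc(np.radians(-15),0)); pos=np.array([.53,-.222,.05])-R@T[:3,2]*.33-R@T[:3,3]
print(pos); movep(pos,R)
s,im,d,p=grab('wrist'); save('w2',im); import pickle; pickle.dump((s,im,d,p),open('w2.pkl','wb'))
print(s['time_s'])
E
```

```text
1 -180 marg 0.24 step 0.41 [-0.22  0.4   0.76  2.09 -0.39  0.79 -0.8 ] [-0.2   0.94  0.79  1.45 -0.17  1.75 -0.93]
1 -165 marg 0.37 step 0.33 [-0.16  0.42  0.73  2.06 -0.39  0.8  -0.51] [-0.26  0.89  0.74  1.51 -0.01  1.62 -0.83]
1 -150 marg 0.42 step 0.36 [-0.13  0.45  0.73  2.03 -0.41  0.82 -0.2 ] [-0.33  0.84  0.7   1.59  0.13  1.47 -0.75]
1 -135 marg 0.45 step 0.53 [-0.17  0.51  0.84  1.98 -0.5   0.86  0.16] [-0.4   0.78  0.68  1.7   0.27  1.3  -0.68]
1 -120 marg 0.35 step 0.65 [-0.21  0.59  0.94  1.94 -0.6   0.92  0.51] [-0.46  0.72  0.67  1.82  0.42  1.13 -0.63]
1 -105 marg 0.42 step 0.58 [-0.15  0.6   0.87  1.89 -0.57  0.93  0.73] [-0.52  0.65  0.66  1.94  0.6   0.94 -0.61]
1 -90 marg 0.38 step 0.7 [-0.09  0.59  0.77  1.84 -0.51  0.92  0.91] [-0.57  0.58  0.68  2.07  0.81  0.75 -0.63]
1 -75 marg 0.26 step 0.91 [-0.04  0.59  0.67  1.79 -0.45  0.92  1.09] [-0.59  0.52  0.69  2.19  1.13  0.57 -0.73]
1 -60 marg 0.09 step 1.2 [ 0.01  0.58  0.57  1.75 -0.38  0.92  1.26] [-0.52  0.44  0.64  2.3   1.61  0.47 -0.97]
1 -45 marg 0.08 step 1.73 [ 0.04  0.58  0.48  1.73 -0.33  0.92  1.44] 
[... 3487 characters left out ...]
  0.43  0.52  1.97 -0.29  0.81  0.46] [ 0.29  0.73  0.49  1.69 -0.88  1.61  1.14]
-1 105 marg 0.3 step 0.36 [-0.2   0.4   0.5   2.02 -0.27  0.79  0.72] [ 0.3   0.77  0.42  1.58 -0.72  1.69  1.23]
-1 120 marg 0.23 step 0.42 [-0.17  0.37  0.49  2.06 -0.25  0.77  0.99] [ 0.27  0.8   0.39  1.49 -0.57  1.76  1.35]
-1 135 marg 0.17 step 0.45 [-0.14  0.35  0.48  2.08 -0.23  0.76  1.27] [ 0.21  0.83  0.39  1.43 -0.42  1.82  1.5 ]
-1 150 marg 0.16 step 0.46 [-0.1   0.34  0.47  2.09 -0.22  0.75  1.56] [ 0.16  0.84  0.38  1.4  -0.27  1.83  1.65]
-1 165 marg 0.18 step 0.45 [-0.04  0.34  0.46  2.09 -0.22  0.75  1.86] [ 0.1   0.84  0.35  1.4  -0.11  1.81  1.79]
[ 0.50796332 -0.21639121  0.24885152]
3.6833
```

View pics/w2.png

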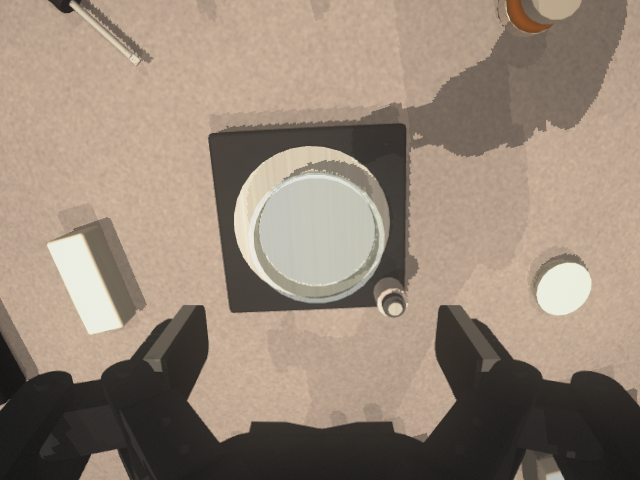

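In this picture the dish rim is centred near (317,237) on the stage plate. The objective is at (390,298) on the plate's lower right corner. The best heading is φ≈-105° (mouth towards +y), which keeps clear of the objective. Next I'll measure the dish.

```bash
python3 - <<'E'
from h import *
import pickle
s,im,d,p=pickle.load(open('w2.pkl','rb'))
uv,P=cloud(p,s,d)
w=(uv[:,0]>235)&(uv[:,0]<395)&(uv[:,1]>160)&(uv[:,1]<310)&~((uv[:,0]>365)&(uv[:,1]>272))
m=w&(P[:,2]>.048)&(P[:,2]<.062); print(m.sum(),np.histogram(P[w,2],bins=np.arange(0,.08,.005)))
if m.sum()>30: 
  c,r=cv2.minEnclosingCircle((P[m,:2]*1000).astype(np.float32)); print(c,r,np.median(P[m,2]))
# pixel-based rim at z=.055: extremes of outer rim
Q=onz(p,s,[(247,237),(387,232),(316,169),(318,304)],.055); print(Q.round(4).tolist())
M=((im.max(2)<75)).astype(np.uint8); M[:115]=0;M[325:]=0;M[:,:195]=0;M[:,420:]=0
# stage corners
print(onz(p,s,[(209,134),(405,124),(408,306),(230,312)],.025).round(4).tolist(), onz(p,s,[(209,134),(405,124),(408,306),(230,312)],.025).mean(0))
print('obj',onz(p,s,[(394,306)],.067))
save('w2c',cv2.resize(im[115:320,200:420],(792,738)[:2],interpolation=cv2.INTER_CUBIC)[:600])
E
```

```text
2691 (array([   37,     0,     0,     0,  3769, 13956,  1008,   385,   369,
         374,  1389,  1161,     0,     0,     0]), array([0.   , 0.005, 0.01 , 0.015, 0.02 , 0.025, 0.03 , 0.035, 0.04 ,
       0.045, 0.05 , 0.055, 0.06 , 0.065, 0.07 , 0.075]))
(529.8070678710938, -224.7828826904297) 56.8463134765625 0.05482534466250244
[[0.5117, -0.2793, 0.055], [0.5372, -0.1665, 0.055], [0.4726, -0.2096, 0.055], [0.5855, -0.2383, 0.055]]
[[0.4235, -0.2907, 0.025], [0.4584, -0.1287, 0.025], [0.6241, -0.1594, 0.025], [0.5862, -0.3268, 0.025]] [ 0.52308832 -0.22641142  0.025     ]
obj [[ 0.59823283 -0.17545148  0.067     ]]
```

View pics/w2c.png

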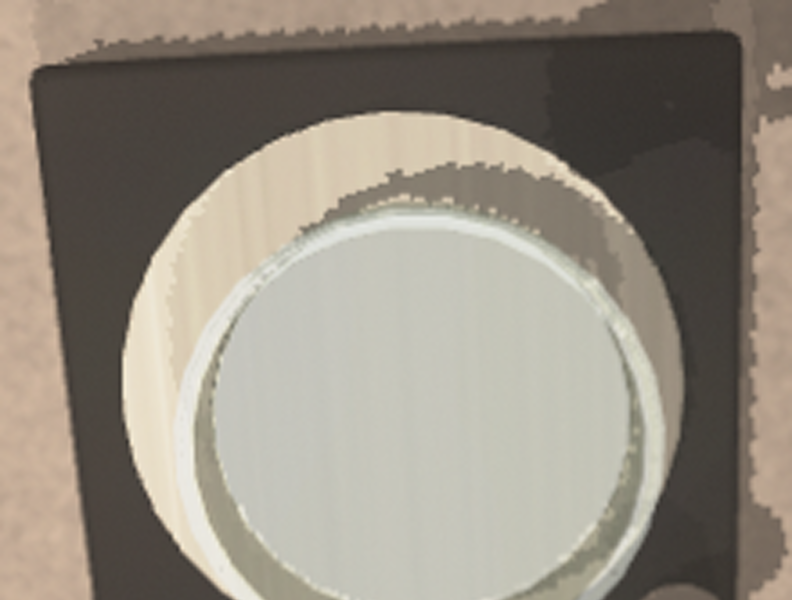

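```bash
python3 - <<'E'
from h import *
phi=np.radians(-22.8); g=np.array([.549,.2328,.073])
command_gripper(.05,80)
P,R=pose_grip(g+[0,0,.09],phi); movep(P,R)
P,R=pose_grip(g,phi); f=move_l(P,R,feed=.08,until_force=8)
s=sense(); print(f,s['time_s'],s['position'],P,s['wrist_force'])
command_gripper(.0,80)
s=sense(); print(s['finger_gap'],s['wrist_force'],s['time_s'])
s2,im,d,p=grab('side'); save('s2',cv2.resize(im[150:280,220:400],(720,520)))
E
```

```text
False 7.125 [0.54943887 0.23295743 0.0795775 ] [0.549  0.2328 0.079 ] [ 0.17438123  0.24399132 -0.01905408]
0.010936897581514513 [-0.61222791 -0.37373072  3.72467289] 7.5583
```

View pics/s2.png

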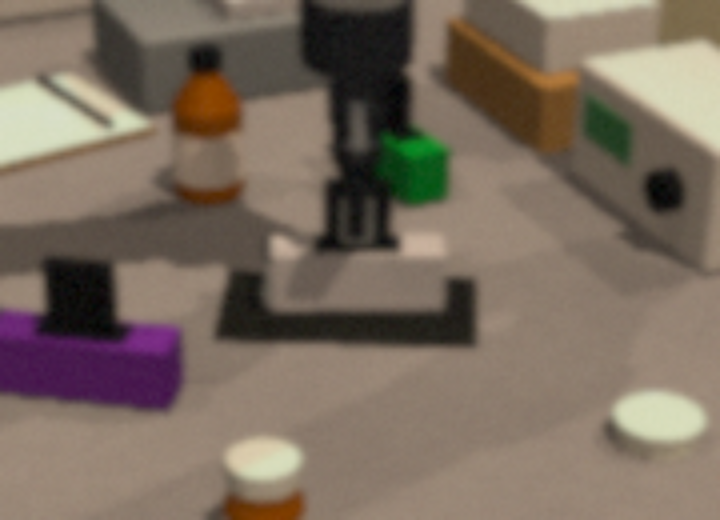

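The fingers straddle the plate (enlarged side picture around (355,215)) and the gap of 11 mm shows it is held. Lift and carry.

```bash
python3 - <<'E'
from h import *
D=np.radians
P,R=pose_grip([.549,.2328,.165],D(-22.8)); move_l(P,R,feed=.1)
s=sense(); print(s['finger_gap'],s['wrist_force'],s['time_s'])
phi=D(-105); m=-np.array([np.cos(phi),np.sin(phi),0])
lip=np.array([.528,-.224,0])-.022*m+[0,0,.10]
P0,_=pose_lip(lip,phi,0); 
# half-way yaw waypoint
P1=np.array([.56,.02,.185]); _,R1=pose_grip(P1,D(-64),D(-5))
move_l(P1,R1,feed=.13)
P,R=pose_lip(lip,phi,D(-5)); move_l(P,R,feed=.13)
s=sense(); print(s['finger_gap'],s['wrist_force'],s['time_s'],s['joint_pos'])
for n in('side','scene','wrist'):
    s,im,d,p=grab(n); save('c_'+n,im)
a=cv2.imread('pics/c_side.png')[230:400,300:480]; b=cv2.imread('pics/c_scene.png')[180:330,140:300]
cv2.imwrite('pics/c.png',np.hstack([cv2.resize(a,(400,400)),cv2.resize(b,(400,400))]))
E
```

```text
0.011281445037786149 [ 0.11720643  0.22407186 -3.19109316] 8.675
0.011294015406814281 [-0.56203899  0.15356223 -3.40104623] 13.1833 [ 0.02856458  0.50867147  0.66948338  1.84193476 -0.4745988   0.97733565
  0.66399676]
```

View pics/c.png

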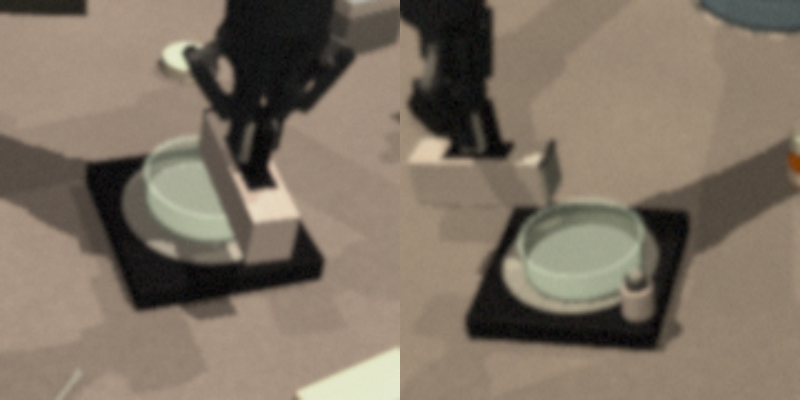

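View pics/c_wrist.png

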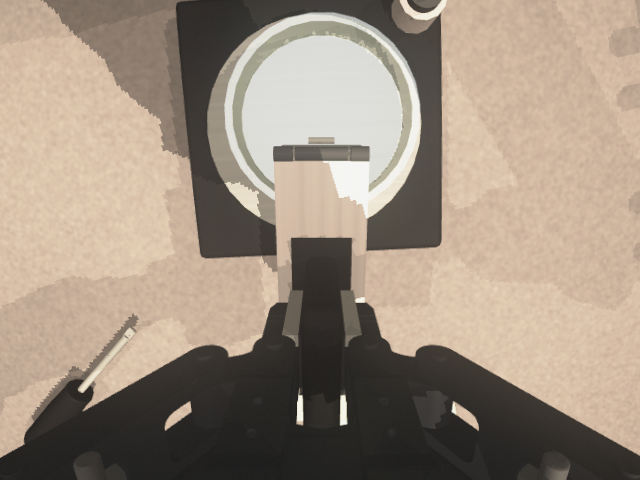

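The caddy is centred over the dish in the wrist view (mouth at (321,150), rim spanning 225–421). Now I'll tip it slowly about the lip.

```bash
python3 - <<'E'
from h import *
D=np.radians
phi=D(-105); m=-np.array([np.cos(phi),np.sin(phi),0])
def go(th,z,feed):
    lip=np.array([.528,-.224,0])-.022*m+[0,0,z]
    P,R=pose_lip(lip,phi,D(th)); move_l(P,R,feed=feed)
go(0,.085,.08); go(12,.072,.04); 
print(sense()['time_s'])
go(24,.070,.025); sleep(.2); print(sense()['time_s'],sense()['wrist_force']); s,im,d,p=grab('scene'); save('t24',im)
go(34,.070,.03);  print(sense()['time_s'],sense()['wrist_force']); s,im,d,p=grab('scene'); save('t34',im)
go(43,.070,.03); sleep(.4); print(sense()['time_s'],sense()['wrist_force'],sense()['finger_gap'],sense()['joint_pos'])
s,im,d,p=grab('scene'); save('t43',im); s,im,d,p=grab('wrist'); save('t43w',im); s,im,d,p=grab('side'); save('t43s',im)
f=lambda n,a,b,c,e:cv2.resize(cv2.imread('pics/%s.png'%n)[a:b,c:e],(400,300))
cv2.imwrite('pics/t.png',np.vstack([np.hstack([f('t24',200,320,140,300),f('t34',200,320,140,300)]),np.hstack([f('t43',200,320,140,300),f('t43s',250,370,320,480)])]))
E
```

```text
14.1833
15.2833 [-0.20022988 -0.02298992 -4.20602802]
16.025 [-0.29257789  0.32743732 -2.23237866]
17.1083 [-0.15321956 -0.81033688 -3.47170801] 0.011520106205226104 [-0.73453157  0.83465467  1.14628127  1.96443935  0.012288    0.76290331
 -0.02291371]
```

View pics/t.png

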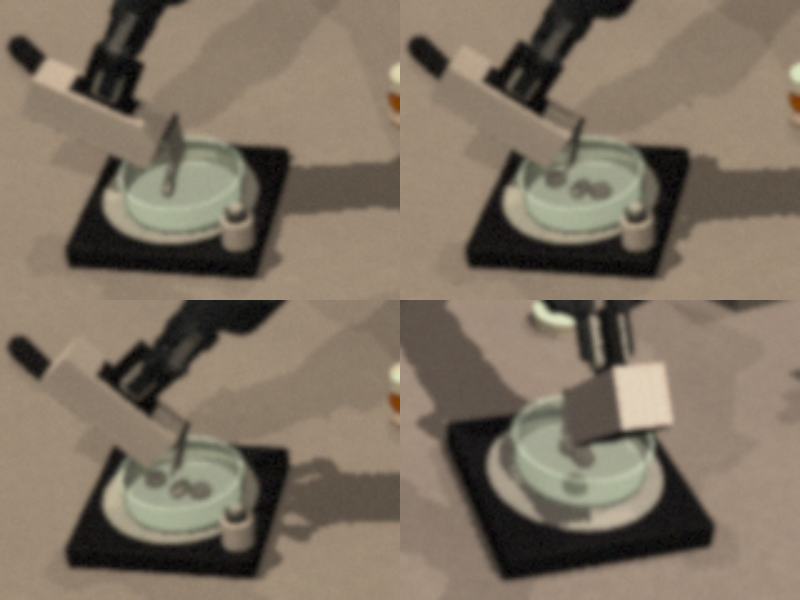

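View pics/t43w.png

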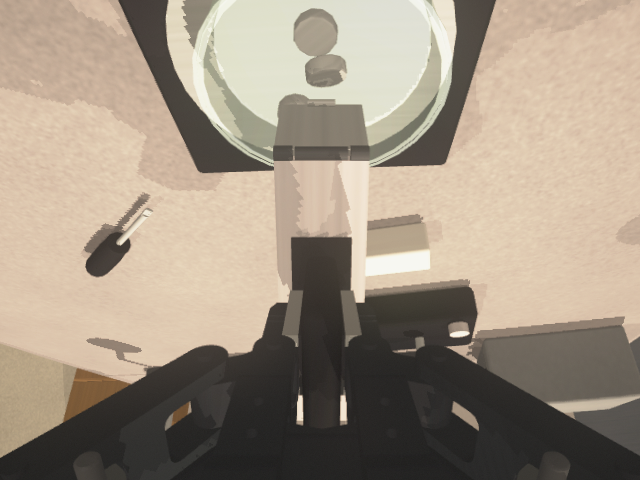

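All three discs lie in the dish at 43° (scene crop (555,178), (580,188), (600,190)); the wrist view shows the same three, with the caddy empty. Next I'll raise it, right it and carry it back.

```bash
python3 - <<'E'
from h import *
D=np.radians
phi=D(-105); m=-np.array([np.cos(phi),np.sin(phi),0])
def go(th,z,feed):
    lip=np.array([.528,-.224,0])-.022*m+[0,0,z]
    P,R=pose_lip(lip,phi,D(th)); move_l(P,R,feed=feed)
go(43,.095,.06); go(22,.10,.06); go(0,.11,.06)
s,im,d,p=grab('wrist'); save('u',im)
print(s['time_s'],s['wrist_force'])
P1=np.array([.56,.02,.195]); _,R1=pose_grip(P1,D(-64),0)
move_l(P1,R1,feed=.15)
P,R=pose_grip([.542,.228,.15],D(-26.7)); move_l(P,R,feed=.15)
s,im,d,p=grab('wrist'); save('v',im); import pickle; pickle.dump((s,im,d,p),open('v.pkl','wb'))
print(s['time_s'],s['wrist_force'],P-s['position'])
E
```

```text
19.2167 [ 0.42013862  0.68563003 -3.5919031 ]
23.1667 [ 0.98815191 -0.59200942 -2.64466042] [-0.00045017  0.00136986 -0.00023794]
```

View pics/u.png

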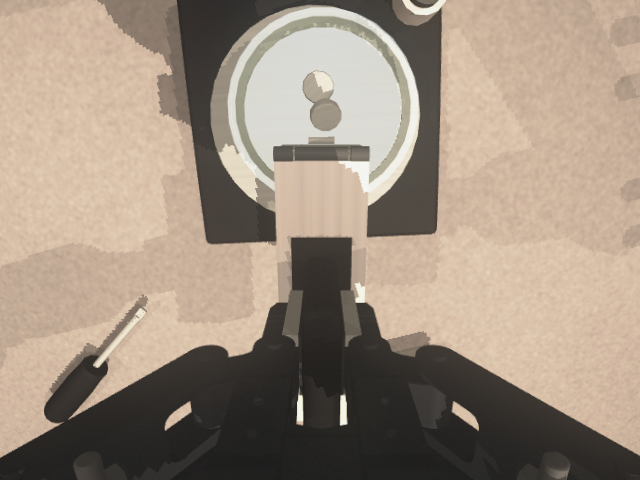

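View pics/v.png

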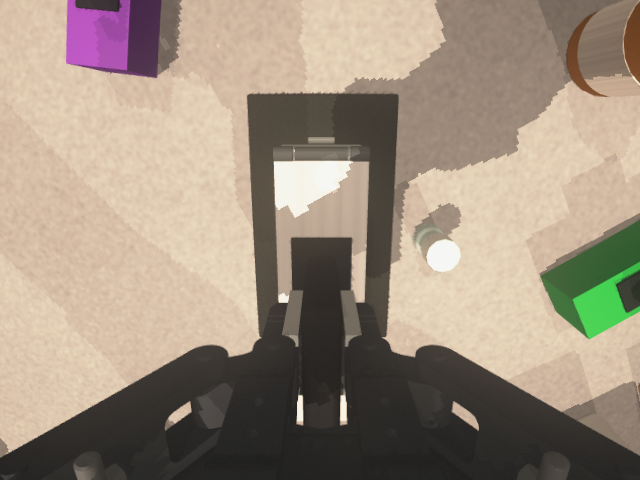

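The mat edges are symmetric about the caddy here (248–398 at row 95, against the caddy centreline at 321). I'll make a numeric check, then lower.

```bash
python3 - <<'E'
from h import *
import pickle
s,im,d,p=pickle.load(open('v.pkl','rb'))
Q=onz(p,s,[(248,95),(398,95),(387,336),(262,338)],.003); print(Q.round(4).tolist(),Q.mean(0))
e=(Q[3]+Q[2]-Q[0]-Q[1])/2; print(np.linalg.norm(e),np.degrees(np.arctan2(e[1],e[0])),np.linalg.norm(Q[1]-Q[0]))
# caddy roof front edge & rear in same image (roof z now: underside .083-> roof .127)
A=onz(p,s,[(274,160),(370,160)],.124); print('roof front',A.round(4).tolist(),s['position'])
# where are caddy edges mid vs expected front of roof: grip -60mm
E
```

```text
[[0.4411, 0.2244, 0.003], [0.4855, 0.312, 0.003], [0.6444, 0.2328, 0.003], [0.6018, 0.1448, 0.003]] [0.54322581 0.22848078 0.003     ]
0.17846385789655356 -26.42060682979721 0.0982142337743732
roof front [[0.4826, 0.2373, 0.124], [0.4989, 0.2695, 0.124]] [0.54245017 0.22663014 0.15623794]
```

```bash
python3 - <<'E'
from h import *
D=np.radians
c=[.5428,.2283]; ph=D(-26.6)
P,R=pose_grip(c+[.080],ph); move_l(P,R,feed=.08)
sleep(.2)
P,R=pose_grip(c+[.0715],ph); f=move_l(P,R,feed=.02,until_force=4)
s=sense(); print(f,s['position'],s['wrist_force'],s['time_s'])
command_gripper(.045)
s=sense();print(s['finger_gap'],s['wrist_force'],s['time_s'])
P=np.array(s['position']); move_l(P+[0,0,.12],R,feed=.12)
T=np.array(camera_params('wrist')['tool_from_camera'])
R=tool(Rc(ph,0)); pos=np.array([.543,.228,.05])-R@T[:3,2]*.33-R@T[:3,3]; pos[2]=.25
movep(pos,R)
import pickle
for n in('wrist','scene','side'):
    r=grab(n); save('z_'+n,r[1]); pickle.dump(r,open('z_%s.pkl'%n,'wb'))
print(sense()['time_s'])
f=lambda n,a,b,c,e:cv2.resize(cv2.imread('pics/%s.png'%n)[a:b,c:e],(400,300))
cv2.imwrite('pics/z.png',np.vstack([np.hstack([f('z_scene',210,330,140,300),f('z_side',260,380,310,470)]),np.hstack([f('z_scene',210,330,340,500),f('z_side',170,290,230,390)])]))
E
```

```text
True [0.54292945 0.22838396 0.07942853] [-0.08763915 -0.42717595  4.70752412] 24.825
0.04504748580242959 [ 0.15411354 -0.50688729  0.3510906 ] 25.25
26.8833
```

View pics/z.png

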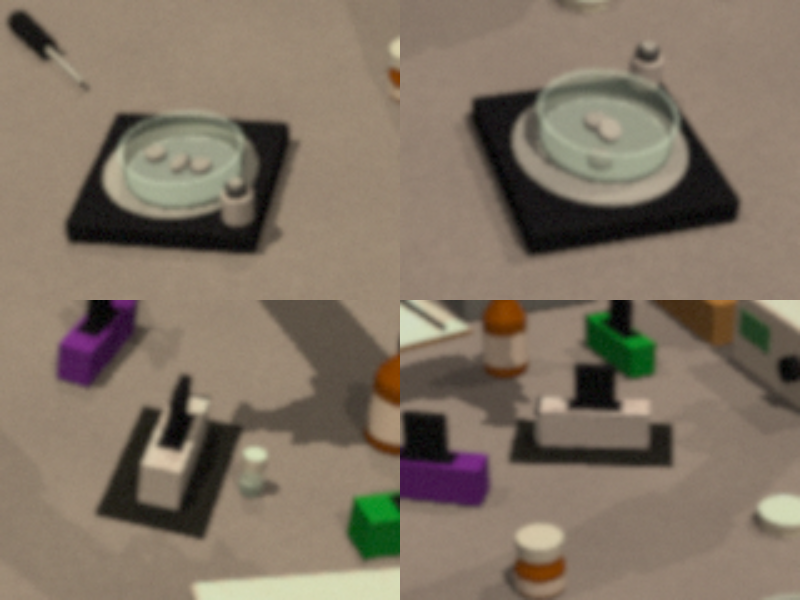

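View pics/z_wrist.png

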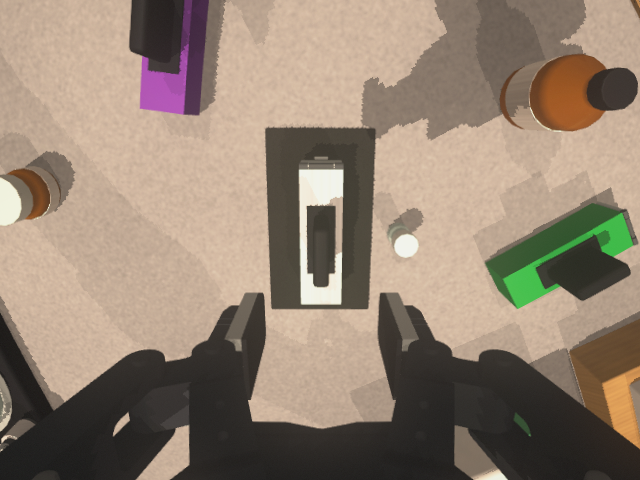

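Three discs are in the dish, the caddy stands on its mat with its flap shut, and the vial and objective stand as before. One numeric check remains.

```bash
python3 - <<'E'
from h import *
import pickle
s,im,d,p=pickle.load(open('z_wrist.pkl','rb'))
uv,P=cloud(p,s,d); w=(uv[:,0]>240)&(uv[:,0]<385)&(uv[:,1]>115)&(uv[:,1]<315)
V=im[uv[:,1],uv[:,0]].max(1)
def rect(m,nm,z):
    M=np.zeros(im.shape[:2],np.uint8); M[uv[m,1],uv[m,0]]=255
    n,l,st,_=cv2.connectedComponentsWithStats(M); vv,uu=np.nonzero(l==1+st[1:,4].argmax())
    print(nm,cv2.minAreaRect((onz(p,s,np.c_[uu,vv],z)[:,:2]*1000).astype(np.float32)))
rect(w&(P[:,2]>.088),'plate',.099); rect(w&(P[:,2]>.036)&(P[:,2]<.056),'roof',.047)
rect((w&(P[:,2]<.012)&(V<110))|(w&(P[:,2]>.012)&(uv[:,1]<300)&(uv[:,1]>150)),'mat',.003)
print(np.percentile(P[w,2],99.5), 'before/after scene diff of bystanders:')
a=cv2.cvtColor(cv2.imread('pics/scene0.png'),6);b=cv2.cvtColor(cv2.imread('pics/z_scene.png'),6)
for nm,(x,y) in dict(obj=(235,290),vial=(442,279),bottle=(501,250),jar=(304,238),lid=(317,314),box=(111,288),driver=(158,229),dish=(213,272)).items():
    r=20 if nm!='dish' else 32
    t=a[y-r//2:y+r//2,x-r//2:x+r//2]; ww=b[y-r//2-8:y+r//2+8,x-r//2-8:x+r//2+8]
    _,v,_,l=cv2.minMaxLoc(cv2.matchTemplate(ww,t,cv2.TM_CCOEFF_NORMED)); print(nm,round(v,2),l[0]-8,l[1]-8)
E
```

```text
plate ((542.8250122070312, 228.77880859375), (11.530950546264648, 46.836483001708984), 63.07675552368164)
roof ((543.0244750976562, 228.61944580078125), (36.03807067871094, 125.16515350341797), 63.38080596923828)
mat ((542.0064697265625, 228.08462524414062), (99.46641540527344, 179.154296875), 63.22500228881836)
0.2434281922758234 before/after scene diff of bystanders:
obj 1.0 0 0
vial 0.99 0 0
bottle 1.0 0 0
jar 1.0 0 0
lid 1.0 0 0
box 1.0 0 0
driver 1.0 0 0
dish 0.92 0 0
```

```bash
python3 -c "
from rig import *
print(finish_job(), sense()['time_s'])"
```

```text
the job is handed in; nothing more can be done
the job is handed in; nothing more can be done
```

The job is done and handed in; my last check read 26.9 s on the clock, against the 51 s limit. I gripped the bare-metal caddy by its black plate, tipped it nose-down to 43° with its mouth low over the dish, and stood it back on its mat.

- **Weights:** the last scene and side pictures show all three in the dish.
- **Caddy:** it stands upright within about 1 mm and 0.2° of the mat's centre and lengthwise direction. The flap looks shut in the last wrist picture.
- **Mat position:** at the start the caddy measured about 8 mm and 4° off the mat's middle. I set it down at the mat's middle rather than back at that measured spot.
- **Other things:** the dish, objective, vial, bottle, jar, lidded dish, slide box and screwdriver showed no shift in the scene picture. The robot was clear of everything.
- **Force:** the few wrist-force readings I took stayed under 5 N. They varied by about 1 N, so I relied on the pictures, not the force, to confirm the caddy was empty.

No check failed.

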